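# Touch-test three power modules with a spring probe

## Robot

A 7-joint arm with a two-finger parallel gripper is mounted at the origin on the work surface. World frame = base frame: x ahead of the robot, y to its left, z up, the work surface at z = 0. Lengths are in m, angles in rad, forces in N, time in s.
With the tool pointing down it reaches from about 0.425 to 0.825 m from the base axis. Payload 3.6 kg.
Tool frame: the origin (TCP) lies midway between the tips of the shut fingers; the grasp point (between the pads) lies 19 mm behind it (ctrl.grasp_offset is the distance from the TCP to the grasp point, in m); z points along the fingers, y is the line along which they close (so a half turn about z gives the same grasp; the last joint's range is limited). The gripper opens to 93 mm and grips with 3 to 60 N. Pads are 15 mm wide; open, the fingers measure 128 mm over their backs; the gripper's body (75 mm by 188 mm) begins 65 mm behind the grasp point.
Start: joints at [1.187, 0.615, -0.013, 1.423, 0.008, 1.103, -0.04], TCP at [0.228, -0.609, 0.219] pointing down, gripper open.
Joint ranges: [-3.12, 3.12], [-0.3, 2.06], [-1.34, 1.32], [0.26, 2.42], [-1.36, 4.5], [0.01, 1.98], [-2.84, 2.84]. Speed limits (rad/s): [2.79, 2.79, 3.14, 3.14, 3.14, 3.14, 3.14].

## Interface

Orientations are given as a unit quaternion [w, x, y, z].
In Python, from station import ctrl gives the robot as it stands.
- The arm moves only by the tool carry_out, never from a script. Its argument "series" is a list of rows, each a list of 3 entries, a list of its own where there are three numbers: the shift along the tool's x, y, z in units of 0.4 m (1.0 is 0.4 m), then the turn, a rotation vector about the tool's x, y, z in units of 60 degrees (1.0 is 60 degrees), then the opening, from -1 (shut) to 1 (fully open). In form: [[[x, y, z], [wx, wy, wz], claw], ...]. A call has 1 to 10 rows; each row is the pose to reach, as a shift and turn from the pose commanded when the call began, along the tool's axes at that moment; what a row does not reach only later rows make up. A row lasts 1/8 s, in which the tool goes at most 62.5 mm and 10.7 degrees, less where a joint would pass 70% of its speed; a pose out of reach is approached as far as the arm can. A call with a number of a shift or a turn outside -1 to 1 is refused whole. A call with a gripper value outside its range is refused whole. The fingers move at their own pace and stop on an object; "squeeze" is the grip in N (left out, the last holds). Time passes only in rows, so rows that repeat a pose let the fingers close. It gives the time, the measured TCP pose, the force, the opening and the grip force at its end, in the units of the state.
- ctrl.observe(): the state, without advancing time (a new reading comes with each control period).
- ctrl.capture(name): name is "scene" or "top" or "wrist"; returns a dict with "pixels" (400x640x3 uint8, blue, green, red), "camera_matrix" (3x3 intrinsics, pixels), "k1" (the pictures are not rectified: a ray, as slopes to the right and down, at radius r is drawn at 1 + k1 r^2 times it, then the intrinsics apply), "extrinsics" (4x4, takes a point from world to camera coordinates); the wrist camera has in their place "mount" (4x4, takes a point from camera to tool coordinates, whose origin is the TCP and whose axes are the flange's). Camera axes: x right, y down, z forward; pixel columns grow to the right and rows downward; lengths in m; the calibration is good to about 2 mm. A picture is of the moment at which its call begins: read the wrist's pose just before it. There is no depth.
- ctrl.hand_in(): hands the job in; it is judged then, once.
Trained networks look in a picture, given as the dict that the camera call returned (one of the last four; its "shot" number tells which), for a name from the list of things; names that differ only in an ending like _2 or _b are one class to them, and where a whole thing is asked for, a point or a joint stands for the part that bears it (a point fixed in the world has none). Each returns a list of dicts, best first, with "confidence" (0 to 1); they miss things now and then, are a little off and sometimes report something else, mostly with a low value. They report only what shows in the picture. A call takes as long as a camera call.
- ctrl.look_for(picture, label): "centre" ([column, row] in pixels, amid what is visible of it).
- ctrl.regions_of(picture, label): "mask" (400x640 bool, what is visible of it) and "centre" ([column, row] in pixels, amid what is visible of it).
The state is a dict: "clock": time; "joints": joint angles; "joint_velocities": joint speeds; "joint_efforts": joint torques, N m; "position": TCP position; "tcp_rot": TCP orientation; "force": force on the tool from outside, world axes, zero at the start; "wrist_torque": the same for the moment, N m; "finger_gap": finger opening in m; "grasp_force": force on a finger pad.
Only numpy, scipy, OpenCV 4.12 (cv2) and the standard library are available. Lean on these libraries where they do the work, as an engineer would, in place of code of your own. Each camera call takes 0.05 s, during which the arm holds its last target. There are 200 camera calls.

## Task

Take the spring probe from its fork stand and touch its tip to the brass contact post of the transformer module, then of the heat-sink module, then of the guarded module, each time holding the probe in line with the post and pressing gently, so that the sprung tip gives by about half of its travel, for about a second. Then hang the probe back upright by its collar in the fork stand and let go; knock against nothing and leave everything else where it is.

Things in the scene. Friction and masses are not known exactly. Their poses are not given: they have to be found in the camera images.
- probe: Spring test probe, 168 mm long, about 130 g, hung upright in the fork stand. Origin: centre of the underside of its black square collar (40 x 40 x 8 mm); z runs from tip to handle. Above the collar a grey square handle, 24 x 24 mm, 8 to 68 mm above the origin, faces along x and y. Below it a round black neck, 14 mm across, 72 mm long, then a steel plunger, 8 mm across, round-ended.
- probe_tip (a point): End of the probe's plunger, on the probe's axis, 100 mm below the collar's underside. The plunger is sprung along the axis: it starts to give at 1 N, 0.5 N more per mm, and bottoms after 12 mm at 7 N.
- stand: Fixed fork stand, foot 90 x 90 mm. Two level aluminium prongs, 12 mm wide, tops 130 mm above the table, with a 24 mm slot between, run along its x axis; the slot is open above and to -x, with a column at +x. Lips 4 mm high on the prongs, 32 mm to -x and 36 mm to +x of the hanging place, keep the collar on. Origin on the table under the hanging place.
- stand_seat (a point): Hanging place: mid-slot at the level of the prongs' tops (130 mm up). The centre of the probe's collar underside rests here.
- xfmr: Transformer module, fixed: dark laminated iron core 50 x 76 mm, 58 mm high, through a copper winding 90 x 46 mm, on a 100 x 84 mm plate. Origin under its centre, z up. Contact post on top, vertical.
- xfmr_seat: Post seat of the transformer module: fixed steel ring 28 mm across. Origin: centre of its foot; z outward along the post, a brass button 20 mm across, 4 mm thick, on a stem, coaxial. Its flat face stands 12 to 28 mm out along z, differing each run and NOT reported: feel for it. It lies 58 mm above the table, z straight up.
- sink: Heat-sink module, fixed: finned aluminium block 100 x 90 mm, 30 mm high, with a 44 mm square pad 33 mm high in the middle. Origin under its centre, z up. Contact post on the pad, vertical.
- sink_seat: Post seat of the heat-sink module: fixed steel ring 28 mm across. Origin: centre of its foot; z outward along the post, a brass button 20 mm across, 4 mm thick, on a stem, coaxial. Its flat face stands 12 to 28 mm out along z, differing each run and NOT reported: feel for it. It lies 33 mm above the table, z straight up.
- guard: Guarded module, fixed: black base 110 x 110 x 12 mm; four thin pillars carry a clear plastic roof with aluminium edges, 104 to 110 mm above the table, covering x = -5 to +55 mm of the module, over the post. Origin under the base's centre, z up; open to its -x (on the bench: mostly towards the robot's right). Its post stands on a wedge and leans 35 degrees to -x, out from under the roof.
- guard_seat: Post seat of the guarded module: fixed steel ring 28 mm across. Origin: centre of its foot; z outward along the post, a brass button 20 mm across, 4 mm thick, on a stem, coaxial. Its flat face stands 12 to 28 mm out along z, differing each run and NOT reported: feel for it. z leans 35 degrees from vertical to the module's -x; origin 20 mm to +x of the module's origin and 34 mm above the table.
- driver: Bystander: screwdriver lying on the bench.
- tape: Bystander: paper tape roll 76 mm across, 24 mm high.
- flux: Bystander: white bottle 44 mm across, 100 mm high.
- tin: Bystander: steel tip-cleaning bowl 68 mm across, 35 mm high.
- partsbin: Bystander: blue divided parts bin 110 x 150 mm, 45 mm high.
- spare: Bystander: black plastic case 60 x 90 x 22 mm.
- brush: Bystander: brush lying on the bench.

How it is judged:
By the outcome, as a careful person would: the job done as asked, in the order asked, and still so for the second after the job is handed in, with the robot touching nothing.
It also fails if it takes over 72 s, if anything falls off the work surface, if the arm or the gripper's body presses on something with over 40 N, if the wrist force passes 120 N, or if a joint passes its speed limit or range.

## Working session

There is one attempt and no reset: what is moved stays moved. The work goes in short steps, Python scripts to look and compute and a tool call to move; the robot and the scene stay as the last step left them, time stands still between calls to the robot, and variables do not carry over. Pictures are saved under pics/ and viewed, at most 10 in all, crops included, and the job is handed in when it is done.

Besides the shell and the picture viewer there is one more tool, called by a JSON object that holds its "op" and its "data". carry_out: Moves the arm, as the interface text tells. Shifts and turns lie within -1 to 1; 1 stands for 0.4 m of shift or 60 degrees of turn. Its arguments: {"type":"object","properties":{"series":{"type":"array"},"squeeze":{"type":"number"}},"required":["series"]}

```bash
ls; mkdir -p pics; cat > h.py <<'E'
import numpy as np, cv2, json
from scipy.spatial.transform import Rotation as R
from station import ctrl
def Rq(q): return R.from_quat([q[1],q[2],q[3],q[0]])
def campose(p, st=None):
    # returns Rwc (cam->world), origin
    if 'extrinsics' in p:
        E=np.array(p['extrinsics']); return E[:3,:3].T, -E[:3,:3].T@E[:3,3]
    M=np.array(p['mount']); Rt=Rq(st['tcp_rot']).as_matrix()
    return Rt@M[:3,:3], Rt@M[:3,3]+np.array(st['position'])
def ray(p,uv,st=None):
    K=np.array(p['camera_matrix']);k=p['k1']
    d=cv2.undistortPoints(np.array([[uv]],float),K,np.array([k,0,0,0.]))[0,0]
    Rw,o=campose(p,st); v=Rw@np.array([d[0],d[1],1]); return o,v/np.linalg.norm(v)
def atz(p,uv,z,st=None):
    o,v=ray(p,uv,st); return o+v*(z-o[2])/v[2]
def proj(p,X,st=None):
    Rw,o=campose(p,st); x=(np.atleast_2d(X)-o)@Rw
    K=np.array(p['camera_matrix']);s=x[:,:2]/x[:,2:]
    s=s*(1+p['k1']*(s**2).sum(1,keepdims=True)); return s@K[:2,:2].T+K[:2,2]
def tri(rays):
    A=np.zeros((3,3));b=np.zeros(3)
    for o,v in rays:
        P=np.eye(3)-np.outer(v,v);A+=P;b+=P@o
    return np.linalg.solve(A,b)
E
python3 - <<'E'
from h import *
st=ctrl.observe();print({k:np.round(v,3).tolist() for k,v in st.items()})
z={'probe':.13,'stand':.06,'stand_seat':.13,'xfmr':.04,'xfmr_seat':.07,'sink':.02,'sink_seat':.045,'guard':.05,'guard_seat':.045,'driver':.01,'tape':.02,'flux':.05,'tin':.02,'partsbin':.03,'spare':.02,'brush':.01}
for n in ['scene','top']:
    p=ctrl.capture(n);cv2.imwrite(f'pics/{n}.png',p['pixels']);print(n,np.round(campose(p)[1],3),p['camera_matrix'],p['k1'])
    for l in z:
        r=ctrl.look_for(p,l)[:2]
        for q in r: print(l,round(q['confidence'],2),np.round(q['centre']),np.round(atz(p,q['centre'],z[l]),3))
E
```

```text
pics
{'clock': 0.0, 'joints': [1.186, 0.616, -0.013, 1.425, 0.008, 1.103, -0.04], 'joint_velocities': [-0.001, -0.001, 0.001, 0.001, 0.001, -0.001, -0.001], 'joint_efforts': [-0.001, -45.893, 0.209, -16.575, -0.061, 0.02, 0.0], 'position': [0.227, -0.608, 0.218], 'tcp_rot': [-0.001, 0.984, 0.178, -0.0], 'force': [0.496, -0.13, 0.774], 'wrist_torque': [-0.006, -0.028, -0.029], 'grasp_force': 0.0, 'finger_gap': 0.093}
scene [ 1.125 -0.775  0.667] [[424.05843508   0.         315.95775875]
 [  0.         424.05843508 201.62330945]
 [  0.           0.           1.        ]] 0.02653140091361755
probe 0.62 [344. 134.] [0.408 0.317 0.13 ]
probe 0.19 [352. 197.] [ 0.652 -0.004  0.13 ]
stand 0.75 [350. 164.] [0.468 0.268 0.06 ]
stand 0.27 [240. 259.] [ 0.542 -0.286  0.06 ]
stand_seat 0.7 [351. 168.] [0.561 0.125 0.13 ]
stand_seat 0.27 [350. 196.] [ 0.643 -0.003  0.13 ]
xfmr 0.91 [330. 239.] [ 0.639 -0.079  0.04 ]
sink 0.76 [347. 202.] [0.558 0.119 0.02 ]
sink 0.67 [343. 134.] [0.253 0.543 0.02 ]
sink_seat 0.65 [348. 167.] [0.462 0.268 0.045]
guard 0.73 [240. 264.] [ 0.545 -0.29   0.05 ]
guard_
[... 820 characters left out ...]
179.] [ 0.63  -0.055  0.07 ]
sink 0.6 [264. 206.] [0.562 0.124 0.02 ]
sink_seat 0.6 [437. 183.] [ 0.614 -0.407  0.045]
sink_seat 0.43 [264. 206.] [0.558 0.118 0.045]
guard 0.89 [397. 214.] [ 0.521 -0.279  0.05 ]
guard_seat 0.72 [293. 145.] [0.745 0.031 0.045]
driver 0.69 [265. 205.] [0.565 0.12  0.01 ]
driver 0.59 [366. 278.] [ 0.337 -0.18   0.01 ]
tape 0.69 [210. 248.] [0.438 0.286 0.02 ]
tape 0.5 [395. 150.] [ 0.728 -0.29   0.02 ]
flux 0.46 [295. 147.] [0.736 0.024 0.05 ]
tin 0.91 [270. 246.] [0.44  0.104 0.02 ]
tin 0.43 [337. 133.] [ 0.789 -0.108  0.02 ]
partsbin 0.84 [214. 151.] [0.738 0.279 0.03 ]
spare 0.58 [434. 184.] [ 0.616 -0.404  0.02 ]
brush 0.6 [337. 132.] [ 0.796 -0.109  0.01 ]
```

View pics/scene.png

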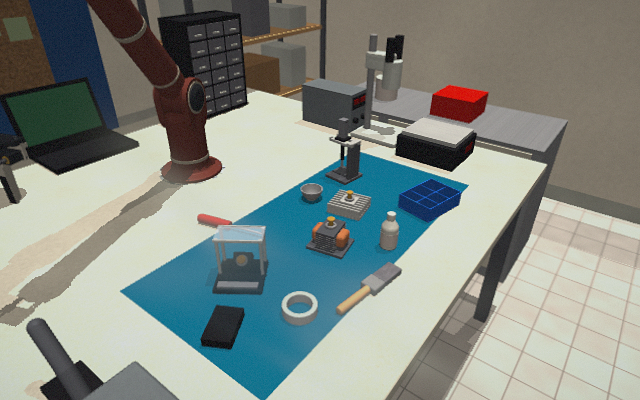

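View pics/top.png

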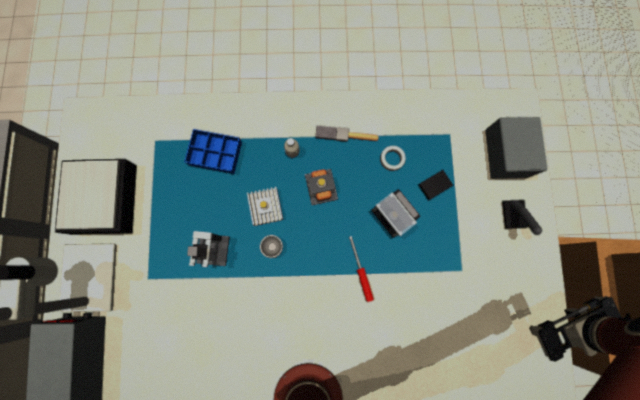

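The overview agrees with the networks on most things: stand at top-view (208,249), sink (265,206), transformer (322,185), guard (397,214). I'll enlarge the key parts.

```bash
python3 - <<'E'
import cv2,numpy as np
s=cv2.imread('pics/scene.png');t=cv2.imread('pics/top.png')
f=lambda im,x,y,w,h:cv2.resize(im[y:y+h,x:x+w],(400,300),interpolation=cv2.INTER_CUBIC)
a=np.hstack([f(s,310,110,80,60),f(t,170,220,80,60)]);b=np.hstack([f(s,200,215,80,60+20),f(t,360,180,80,60)])
cv2.imwrite('pics/c1.png',np.vstack([a,b]))
E
```

```text
(no output)
```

View pics/c1.png

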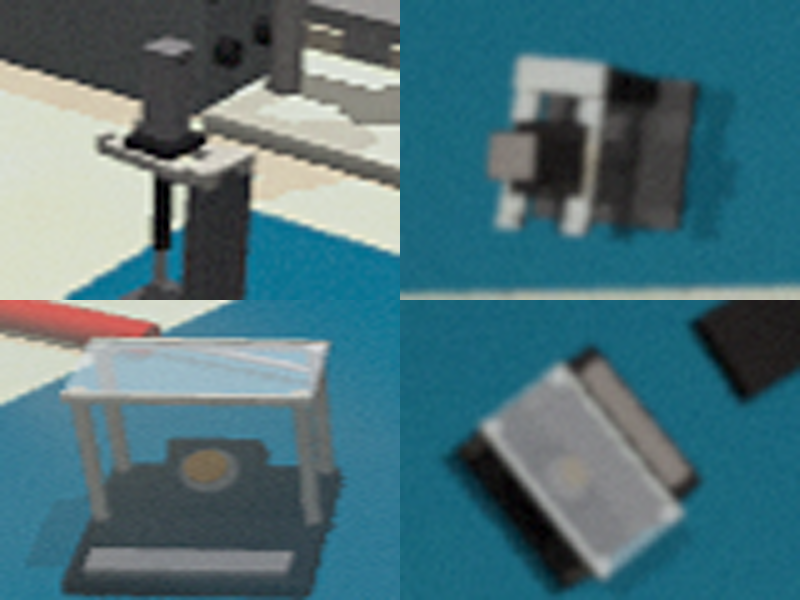

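Stand: column towards +x, slot opening towards −x (yaw ≈ −9°). The guard opens to the upper right in the top view, i.e. towards world (+x, −y).

```bash
cat >> h.py <<'E'
def plan(pos, Rt=None):
    """print shift/turn in tool units from measured pose to world TCP pos and rotation Rt"""
    st=ctrl.observe();R0=Rq(st['tcp_rot'])
    d=R0.inv().apply(np.array(pos)-st['position'])/0.4
    w=(R0.inv()*Rt).as_rotvec()/np.radians(60) if Rt is not None else np.zeros(3)
    print('shift',np.round(d,4).tolist(),'turn',np.round(w,4).tolist(),'dist',round(0.4*np.linalg.norm(d),3),'deg',round(60*np.linalg.norm(w),1))
def tool(xaz, lean=(0,0)):
    """tool with -z = unit vector leaning; x azimuth xaz deg"""
    z=-np.array([lean[0],lean[1],np.sqrt(1-lean[0]**2-lean[1]**2)])
    a=np.radians(xaz);x=np.array([np.cos(a),np.sin(a),0]);x-=z*(x@z);x/=np.linalg.norm(x)
    return R.from_matrix(np.c_[x,np.cross(z,x),z])
E
python3 - <<'E'
from h import *
p=ctrl.capture('wrist');print(np.round(p['mount'],3),p['camera_matrix'],p['k1'])
plan([.42,-.25,.36],tool(60)); plan([.42,-.25,.36])
E
```

```text
[[-0.    -0.969 -0.248  0.068]
 [ 1.    -0.001  0.001  0.   ]
 [-0.001 -0.248  0.969 -0.164]
 [ 0.     0.     0.     1.   ]] [[358.33627025   0.         323.16650693]
 [  0.         358.33627025 202.06953952]
 [  0.           0.           1.        ]] -0.008578337516458139
shift [0.7646, -0.6718, -0.3533] turn [-0.0001, -0.0001, -0.6583] dist 0.431 deg 39.5
shift [0.7646, -0.6718, -0.3533] turn [0.0, 0.0, 0.0] dist 0.431 deg 0.0
```

{"op": "carry_out", "data": {"series": [[[0.1, -0.1, -0.35], [0, 0, 0], 1], [[0.76, -0.67, -0.35], [0, 0, -0.66], 1], [[0.76, -0.67, -0.35], [0, 0, -0.66], 1], [[0.76, -0.67, -0.35], [0, 0, -0.66], 1], [[0.76, -0.67, -0.35], [0, 0, -0.66], 1], [[0.76, -0.67, -0.35], [0, 0, -0.66], 1], [[0.76, -0.67, -0.35], [0, 0, -0.66], 1], [[0.76, -0.67, -0.35], [0, 0, -0.66], 1], [[0.76, -0.67, -0.35], [0, 0, -0.66], 1]]}}

```text
clock: 2.88
position: [0.4187, -0.251, 0.3589]
tcp_rot: [0.0, 0.865, 0.502, -0.0]
force: [-0.4, -0.1, 0.9]
finger_gap: 0.093
grasp_force: 0.0
```

```bash
cat > look.py <<'E'
from h import *
import sys
def see(labels,name):
    st=ctrl.observe();p=ctrl.capture('wrist');cv2.imwrite(f'pics/{name}.png',p['pixels'])
    print(round(st['clock'],2),np.round(st['position'],4),np.round(st['joints'],2),np.round(Rq(st['tcp_rot']).as_matrix()[:,0],3))
    for l,z in labels:
        for q in ctrl.look_for(p,l)[:2]: print(l,round(q['confidence'],2),np.round(q['centre'],1),np.round(atz(p,q['centre'],z,st),4))
    np.savez(f'pics/{name}.npz',K=p['camera_matrix'],k1=p['k1'],mount=p['mount'],pos=st['position'],rot=st['tcp_rot'])
    return st,p
E
python3 - <<'E'
from look import *
see([('guard',.05),('guard_seat',.045),('xfmr_seat',.07),('xfmr',.04),('sink_seat',.045)],'w1')
plan([.56,.03,.36],tool(90))
E
```

```text
2.88 [ 0.4187 -0.251   0.3589] [ 0.72  0.26 -0.3   1.63  0.08  1.27 -0.11] [ 0.497  0.868 -0.001]
guard 0.93 [404.3 135.7] [ 0.5289 -0.2731  0.05  ]
guard 0.22 [242.2 143.7] [ 0.34   -0.1768  0.05  ]
shift [0.7904, -0.0465, -0.0049] turn [-0.0011, 0.0001, -0.5016] dist 0.317 deg 30.1
```

View pics/w1.png

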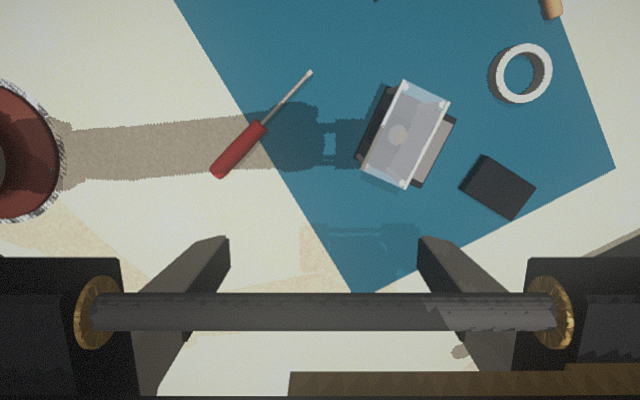

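The guard is at w1 (405,135), its post visible through the roof at (398,135). Next I look at transformer and sink on the way to the stand.

{"op": "carry_out", "data": {"series": [[[0.79, -0.05, 0], [0, 0, -0.5], 1], [[0.79, -0.05, 0], [0, 0, -0.5], 1], [[0.79, -0.05, 0], [0, 0, -0.5], 1], [[0.79, -0.05, 0], [0, 0, -0.5], 1], [[0.79, -0.05, 0], [0, 0, -0.5], 1], [[0.79, -0.05, 0], [0, 0, -0.5], 1], [[0.79, -0.05, 0], [0, 0, -0.5], 1], [[0.79, -0.05, 0], [0, 0, -0.5], 1]]}}

```text
clock: 4.18
position: [0.5585, 0.0299, 0.3586]
tcp_rot: [0.0, 0.708, 0.706, -0.001]
force: [-0.7, -0.4, 0.5]
finger_gap: 0.0928
grasp_force: 0.0
```

```bash
python3 - <<'E'
from look import *
see([('xfmr_seat',.078),('sink_seat',.053)],'w2')
plan([.45,.22,.38],tool(171))
p=dict(np.load('pics/w1.npz'));st={'position':p['pos'],'tcp_rot':p['rot']};p={'camera_matrix':p['K'],'k1':float(p['k1']),'mount':p['mount']}
c=[atz(p,u,.108,st)[:2] for u in [(403,81),(450,103),(407,189),(361,168)]]
print(np.round(c,4))
E
```

```text
4.17 [0.5585 0.0299 0.3586] [ 0.23  0.4  -0.51  1.44  0.2   1.35 -0.29] [ 0.002  1.    -0.001]
xfmr_seat 0.78 [371.  228.9] [ 0.6209 -0.0534  0.078 ]
sink_seat 0.79 [327.6  92.6] [0.5644 0.1186 0.053 ]
sink_seat 0.21 [238.4 109.6] [0.451  0.0983 0.053 ]
shift [0.4727, -0.2719, -0.0532] turn [-0.0003, 0.0007, -1.3513] dist 0.219 deg 81.1
[[ 0.545  -0.2091]
 [ 0.5802 -0.2562]
 [ 0.4944 -0.3206]
 [ 0.4589 -0.2713]]
```

View pics/w2.png

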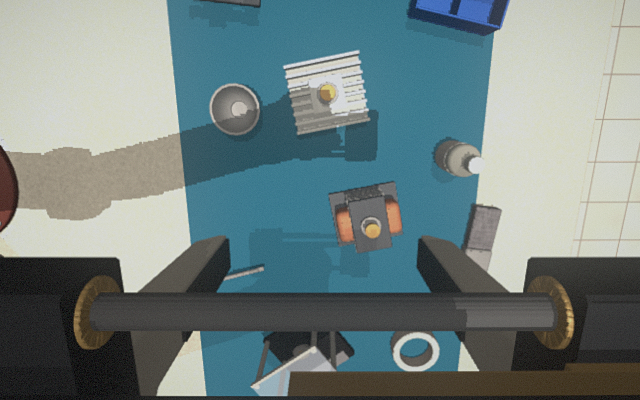

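Transformer post at w2 (371,229) and sink post at (327,93) match the network detections. Now to the stand.

{"op": "carry_out", "data": {"series": [[[0.47, -0.27, -0.08], [0, 0, -0.9], 1], [[0.47, -0.27, -0.08], [0, 0, -0.9], 1], [[0.47, -0.27, -0.08], [0, 0, -0.9], 1], [[0.47, -0.27, -0.08], [0, 0, -0.9], 1], [[0.47, -0.27, -0.08], [0, 0, -0.9], 1], [[0.47, -0.27, -0.08], [0, 0, -0.9], 1], [[0.47, -0.27, -0.08], [0, 0, -0.9], 1]]}}

```text
clock: 5.2
position: [0.4508, 0.2193, 0.3906]
tcp_rot: [0.0, 0.31, 0.951, -0.0]
force: [0.2, -0.9, -0.8]
finger_gap: 0.0927
grasp_force: 0.0
```

```bash
python3 - <<'E'
from look import *
see([('probe',.19),('stand_seat',.13)],'w3')
for n,uv in [('w1',(398,135))]:
  p=dict(np.load('pics/w1.npz'));st={'position':p['pos'],'tcp_rot':p['rot']};p={'camera_matrix':p['K'],'k1':float(p['k1']),'mount':p['mount']}
  s=np.array([.5227,-.2683,.034]);z=np.array([.595*.574,-.803*.574,.819])
  print(proj(p,[s+z*d for d in(0,.012,.02,.028)],st).round(1))
plan([.44,.25,.36],tool(171))
E
```

```text
5.2 [0.4508 0.2193 0.3906] [ 0.06  0.33 -0.8   1.52  0.24  1.4   0.19] [-0.807  0.59  -0.   ]
probe 0.89 [353.2 119.3] [0.4203 0.2779 0.19  ]
stand_seat 0.66 [356.7 141. ] [0.4471 0.27   0.13  ]
[[396.  134.1]
 [402.1 136.7]
 [406.3 138.5]
 [410.7 140.3]]
shift [0.066, 0.0453, 0.0765] turn [-0.0002, 0.0, -0.4508] dist 0.044 deg 27.0
```

View pics/w3.png

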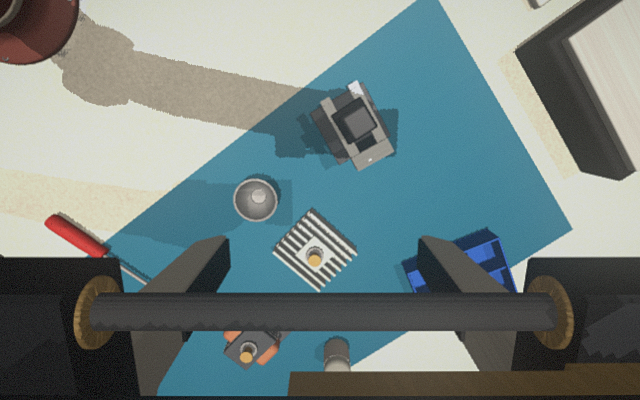

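The probe handle's top shows at w3 (357,120) and the stand around it. I move over it and align.

{"op": "carry_out", "data": {"series": [[[0.13, -0.01, 0.15], [0, 0, -0.45], 1], [[0.13, -0.01, 0.15], [0, 0, -0.45], 1], [[0.13, -0.01, 0.15], [0, 0, -0.45], 1], [[0.13, -0.01, 0.15], [0, 0, -0.45], 1]]}}

```text
clock: 5.85
position: [0.406, 0.2474, 0.3306]
tcp_rot: [-0.0, 0.079, 0.997, -0.0]
force: [-0.1, 0.1, 0.3]
finger_gap: 0.0931
grasp_force: 0.0
```

```bash
python3 - <<'E'
from look import *
st,p=see([('probe',.17),('stand_seat',.13)],'w4')
x=cv2.imread('pics/w4.png');cv2.imwrite('pics/w4c.png',cv2.resize(x[60:260,200:466],(798,600),interpolation=cv2.INTER_CUBIC))
E
```

```text
5.85 [0.406  0.2474 0.3306] [ 0.07  0.35 -0.92  1.7   0.29  1.24  0.5 ] [-0.988  0.157  0.   ]
probe 0.58 [357.9 197. ] [0.421  0.2772 0.17  ]
stand_seat 0.87 [344.1 170.8] [0.4014 0.2692 0.13  ]
stand_seat 0.19 [219.  206.8] [0.4187 0.1333 0.13  ]
```

View pics/w4c.png

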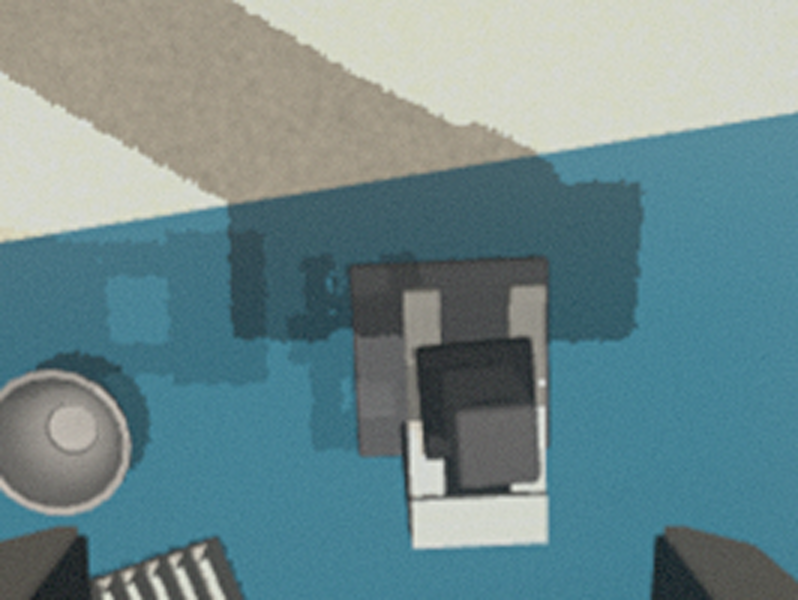

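```bash
python3 - <<'E'
from h import *
p=dict(np.load('pics/w4.npz'));st={'position':p['pos'],'tcp_rot':p['rot']};p={'camera_matrix':p['K'],'k1':float(p['k1']),'mount':p['mount']}
f=lambda u,v,z:atz(p,(200+u/3,60+v/3),z,st)
def show(n,pts,z):
    q=np.array([f(u,v,z)[:2] for u,v in pts]);print(n,q.round(4).tolist(),'c',q.mean(0).round(4))
    for a,b in zip(q,np.roll(q,-1,0)): print('   len',round(np.linalg.norm(b-a),4),'ang',round(np.degrees(np.arctan2(*(b-a)[::-1])),1))
show('handle',[(455,408),(533,402),(541,483),(462,489)],.198)
show('collar',[(417,348),(531,338)],.138)
show('collarL',[(417,348),(428,458)],.138)
show('prongs',[(403,293),(545,288),(548,545),(414,548)],.13)
show('lipcol',[(412,497),(547,495)],.13)
print('collar c',f(479.5,398,.138))
print((Rq(st['tcp_rot']).as_matrix()).round(3))
E
```

```text
handle [[0.4122, 0.2704], [0.4139, 0.2925], [0.4382, 0.2919], [0.4364, 0.2691]] c [0.4252 0.281 ]
   len 0.0222 ang 85.5
   len 0.0242 ang -1.4
   len 0.0229 ang -94.5
   len 0.0242 ang 176.9
collar [[0.4045, 0.2631], [0.4071, 0.3014]] c [0.4058 0.2823]
   len 0.0384 ang 86.1
   len 0.0384 ang -93.9
collarL [[0.4045, 0.2631], [0.4432, 0.2613]] c [0.4238 0.2622]
   len 0.0387 ang -2.8
   len 0.0387 ang 177.2
prongs [[0.3865, 0.2613], [0.3923, 0.3092], [0.4846, 0.2994], [0.4782, 0.2515]] c [0.4354 0.2804]
   len 0.0482 ang 83.0
   len 0.0928 ang -6.1
   len 0.0483 ang -97.7
   len 0.0922 ang 173.9
lipcol [[0.4589, 0.2536], [0.4657, 0.3012]] c [0.4623 0.2774]
   len 0.0481 ang 81.9
   len 0.0481 ang -98.1
collar c [0.42487232 0.281637   0.138     ]
[[-0.988  0.157 -0.   ]
 [ 0.157  0.988  0.   ]
 [ 0.    -0.    -1.   ]]
```

```bash
python3 - <<'E'
from h import *
plan([.425,.2813,.27],tool(176));plan([.425,.2813,.153],tool(176))
E
```

```text
shift [-0.033, 0.0906, 0.1523] turn [0.0004, 0.0003, -0.084] dist 0.072 deg 5.0
shift [-0.0329, 0.0904, 0.4448] turn [0.0004, 0.0003, -0.084] dist 0.182 deg 5.0
```

{"op": "carry_out", "data": {"series": [[[-0.033, 0.0905, 0.14], [0, 0, -0.085], 0.5], [[-0.033, 0.0905, 0.15], [0, 0, -0.085], 0.5], [[-0.033, 0.0905, 0.25], [0, 0, -0.085], 0.5], [[-0.033, 0.0905, 0.35], [0, 0, -0.085], 0.5], [[-0.033, 0.0905, 0.42], [0, 0, -0.085], 0.5], [[-0.033, 0.0905, 0.444], [0, 0, -0.085], 0.5], [[-0.033, 0.0905, 0.444], [0, 0, -0.085], 0.5]]}}

```text
clock: 6.88
position: [0.4248, 0.2815, 0.1538]
tcp_rot: [0.0, 0.034, 0.999, 0.0]
force: [0.5, 0.1, 0.8]
finger_gap: 0.0695
grasp_force: 0.0
```

```bash
python3 - <<'E'
from look import *
see([],'w5')
E
```

```text
6.88 [0.4248 0.2815 0.1538] [-0.11  0.59 -0.8   1.89  0.55  0.89  0.32] [-0.998  0.067 -0.001]
```

View pics/w5.png

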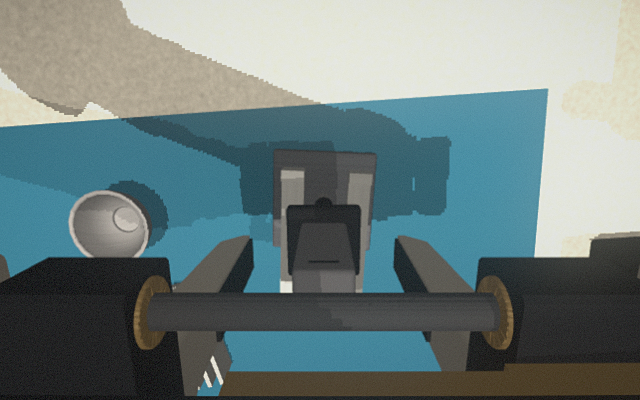

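The handle stands midway between the fingers (column 324). I close and lift.

{"op": "carry_out", "data": {"series": [[[0, 0, 0], [0, 0, 0], -0.3], [[0, 0, 0], [0, 0, 0], -0.4], [[0, 0, 0], [0, 0, 0], -1], [[0, 0, 0], [0, 0, 0], -1], [[0, 0, 0], [0, 0, 0], -1], [[0, 0, 0], [0, 0, 0], -1], [[0, 0, -0.02], [0, 0, 0], -1], [[0, 0, -0.05], [0, 0, 0], -1]], "squeeze": 30}}

```text
clock: 7.92
position: [0.4243, 0.2812, 0.1735]
tcp_rot: [-0.0, 0.033, 0.999, -0.0]
force: [0.4, 0.9, -1.7]
finger_gap: 0.0236
grasp_force: 30.0
```

```bash
python3 - <<'E'
from h import *
st=ctrl.observe();print(st['force'],st['joints'])
plan([.4243,.2812,.295]);plan([.621,-.0534,.295],tool(120))
E
```

```text
[ 0.37934628  0.94547112 -1.67825617] [-0.09046777  0.5706796  -0.82135958  1.86861128  0.51574791  0.92963886
  0.35159921]
shift [0.0003, -0.0001, -0.3038] turn [0.0, 0.0, 0.0] dist 0.122 deg 0.0
shift [-0.5458, -0.8022, -0.3038] turn [-0.0008, -0.0004, 0.9368] dist 0.407 deg 56.2
```

{"op": "carry_out", "data": {"series": [[[0, 0, -0.12], [0, 0, 0], -1], [[0, 0, -0.25], [0, 0, 0], -1], [[0, 0, -0.304], [0, 0, 0], -1], [[0, 0, -0.304], [0, 0, 0.1], -1], [[-0.54, -0.79, -0.304], [0, 0, 0.935], -1], [[-0.54, -0.79, -0.304], [0, 0, 0.935], -1], [[-0.54, -0.79, -0.304], [0, 0, 0.935], -1], [[-0.54, -0.79, -0.304], [0, 0, 0.935], -1], [[-0.54, -0.79, -0.304], [0, 0, 0.935], -1], [[-0.54, -0.79, -0.304], [0, 0, 0.935], -1]]}}

```text
clock: 9.18
position: [0.6159, -0.0428, 0.2959]
tcp_rot: [0.0, 0.499, 0.866, 0.001]
force: [0.4, 1.5, -0.6]
finger_gap: 0.0242
grasp_force: 30.0
```

```bash
python3 - <<'E'
from look import *
plan([.621,-.0534,.27],tool(120))
E
```

```text
shift [-0.0292, -0.0023, 0.0647] turn [0.0014, 0.0003, 0.0017] dist 0.028 deg 0.1
```

{"op": "carry_out", "data": {"series": [[[-0.029, -0.002, 0.06], [0, 0, 0], -1], [[-0.029, -0.002, 0.15], [0, 0, 0], -1], [[-0.029, -0.002, 0.15], [0, 0, 0], -1], [[-0.029, -0.002, 0.15], [0, 0, 0], -1]]}}

```text
clock: 9.68
position: [0.621, -0.0512, 0.2365]
tcp_rot: [0.001, 0.499, 0.867, 0.001]
force: [0.3, 0.5, -1.4]
finger_gap: 0.0235
grasp_force: 30.0
```

```bash
python3 - <<'E'
from look import *
st,p=see([('probe_tip',.111),('xfmr_seat',.078)],'w6');print(st['force'])
x=p['pixels'];cv2.imwrite('pics/w6c.png',cv2.resize(x[150:300,220:420],(800,600),interpolation=cv2.INTER_CUBIC))
t=Rq(st['tcp_rot']).apply([0,0,.1238])+st['position'];print(t,proj(p,t,st),proj(p,[[.621,-.0534,.058],[.621,-.0534,.078]],st))
E
```

```text
9.68 [ 0.621  -0.0512  0.2365] [ 0.37  0.61 -0.57  1.47  0.34  1.16  0.28] [-0.502  0.865 -0.001]
xfmr_seat 0.81 [320.8 183.8] [ 0.6182 -0.0503  0.078 ]
[ 0.29424383  0.54597566 -1.37491309]
[ 0.62135927 -0.05114281  0.11267313] [[323.41478618 194.99822791]] [[321.79159111 183.83865582]
 [321.75155618 188.19053429]]
```

View pics/w6c.png

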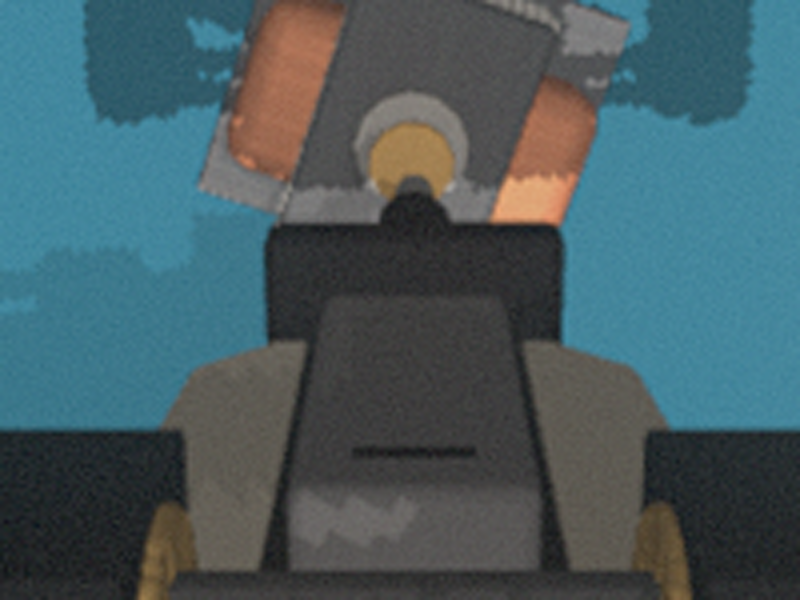

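The plunger end shows at about (323,195) as predicted. The brass button is centred near (322.8,191) and the ring near (322.9,187).

```bash
python3 - <<'E'
from h import *
p=dict(np.load('pics/w6.npz'));st={'position':p['pos'],'tcp_rot':p['rot']};p={'camera_matrix':p['K'],'k1':float(p['k1']),'mount':p['mount']}
for z in(.07,.074,.078): print(atz(p,(322.8,191.2),z,st))
print(atz(p,(322.9,187),.06,st))
plan([.6225,-.0548,.2365],tool(120));plan([.6225,-.0548,.2165],tool(120))
E
```

```text
[ 0.6241745  -0.05693216  0.07      ]
[ 0.62371809 -0.05615259  0.074     ]
[ 0.62326168 -0.05537302  0.078     ]
[ 0.62330023 -0.0552142   0.06      ]
shift [-0.0091, -0.0015, 0.0005] turn [0.0029, 0.0015, 0.0023] dist 0.004 deg 0.2
shift [-0.009, -0.0017, 0.0505] turn [0.0029, 0.0015, 0.0023] dist 0.021 deg 0.2
```

{"op": "carry_out", "data": {"series": [[[-0.0115, 0, 0], [0, 0, 0], -1], [[-0.0115, 0, 0.03], [0, 0, 0], -1], [[-0.0115, 0, 0.055], [0, 0, 0], -1], [[-0.0115, 0, 0.062], [0, 0, 0], -1], [[-0.0115, 0, 0.062], [0, 0, 0], -1]]}}

```text
clock: 10.45
position: [0.6224, -0.0558, 0.2094]
tcp_rot: [-0.0, 0.499, 0.867, -0.0]
force: [0.6, -0.9, -1.4]
finger_gap: 0.0242
grasp_force: 30.0
```

{"op": "carry_out", "data": {"series": [[[0, 0, 0.01], [0, 0, 0], -1], [[0, 0, 0.015], [0, 0, 0], -1], [[0, 0, 0.015], [0, 0, 0], -1]]}}

```text
clock: 10.82
position: [0.6229, -0.0558, 0.2042]
tcp_rot: [0.0, 0.499, 0.866, 0.0]
force: [0.4, 0.1, 0.2]
finger_gap: 0.0238
grasp_force: 30.0
```

{"op": "carry_out", "data": {"series": [[[0, 0, 0.005], [0, 0, 0], -1], [[0, 0, 0.005], [0, 0, 0], -1]]}}

```text
clock: 11.08
position: [0.6229, -0.0558, 0.2022]
tcp_rot: [0.0, 0.499, 0.866, 0.0]
force: [-1.0, -0.3, 1.2]
finger_gap: 0.0241
grasp_force: 30.0
```

{"op": "carry_out", "data": {"series": [[[0, 0, 0.005], [0, 0, 0], -1], [[0, 0, 0.005], [0, 0, 0], -1]]}}

```text
clock: 11.32
position: [0.6229, -0.0558, 0.2001]
tcp_rot: [0.0, 0.499, 0.866, 0.0]
force: [0.5, 0.1, 2.9]
finger_gap: 0.0241
grasp_force: 30.0
```

{"op": "carry_out", "data": {"series": [[[0, 0, 0.0005], [0, 0, 0], -1], [[0, 0, 0.0005], [0, 0, 0], -1], [[0, 0, 0.0005], [0, 0, 0], -1], [[0, 0, 0.0005], [0, 0, 0], -1]]}}

```text
clock: 11.82
position: [0.6228, -0.0559, 0.1998]
tcp_rot: [0.0, 0.499, 0.866, 0.0]
force: [0.6, 0.4, 2.5]
finger_gap: 0.0238
grasp_force: 30.0
```

{"op": "carry_out", "data": {"series": [[[0, 0, 0], [0, 0, 0], -1], [[0, 0, 0], [0, 0, 0], -1]]}}

```text
clock: 12.08
position: [0.6228, -0.0559, 0.1998]
tcp_rot: [0.0, 0.499, 0.866, 0.0]
force: [0.2, -0.6, 3.0]
finger_gap: 0.0239
grasp_force: 30.0
```

{"op": "carry_out", "data": {"series": [[[0, 0, 0], [0, 0, 0], -1], [[0, 0, 0], [0, 0, 0], -1]]}}

```text
clock: 12.32
position: [0.6228, -0.0559, 0.1998]
tcp_rot: [0.0, 0.499, 0.866, 0.0]
force: [0.9, 0.7, 2.4]
finger_gap: 0.024
grasp_force: 30.0
```

```bash
python3 - <<'E'
from h import *
plan([.6228,-.0559,.245],tool(120));plan([.565,.1175,.245],tool(120));plan([.565,.1175,.209],tool(120))
E
```

```text
shift [-0.0001, 0.0001, -0.1131] turn [0.0004, 0.0001, 0.0017] dist 0.045 deg 0.1
shift [0.4474, 0.0925, -0.1131] turn [0.0004, 0.0001, 0.0017] dist 0.188 deg 0.1
shift [0.4474, 0.0925, -0.0231] turn [0.0004, 0.0001, 0.0017] dist 0.183 deg 0.1
```

{"op": "carry_out", "data": {"series": [[[0, 0, -0.04], [0, 0, 0], -1], [[0, 0, -0.113], [0, 0, 0], -1], [[0.1, 0.02, -0.113], [0, 0, 0], -1], [[0.447, 0.0925, -0.113], [0, 0, 0], -1], [[0.447, 0.0925, -0.113], [0, 0, 0], -1], [[0.447, 0.0925, -0.113], [0, 0, 0], -1], [[0.447, 0.0925, -0.06], [0, 0, 0], -1], [[0.447, 0.0925, -0.023], [0, 0, 0], -1], [[0.447, 0.0925, -0.023], [0, 0, 0], -1]]}}

```text
clock: 13.45
position: [0.5642, 0.1154, 0.2073]
tcp_rot: [-0.001, 0.5, 0.866, -0.002]
force: [0.1, -0.8, -1.2]
finger_gap: 0.0237
grasp_force: 30.0
```

```bash
python3 - <<'E'
from look import *
st,p=see([('sink_seat',.05)],'w7')
x=p['pixels'][140:260,240:400]
hsv=cv2.cvtColor(x,cv2.COLOR_BGR2HSV);m=cv2.inRange(hsv,(12,90,60),(32,255,255));n,_,s,c=cv2.connectedComponentsWithStats(m)
for i in np.argsort(-s[1:,4])[:3]+1: print('brass bbox',s[i,:5]+[240,140,0,0,0],c[i]+[240,140])
t=Rq(st['tcp_rot']).apply([0,0,.1238])+st['position'];print(t,proj(p,t,st))
cv2.imwrite('pics/w7c.png',cv2.resize(p['pixels'][150:300,220:420],(800,600),interpolation=cv2.INTER_CUBIC))
E
```

```text
13.45 [0.5642 0.1154 0.2073] [ 0.12  0.57 -0.57  1.65  0.34  1.04 -0.04] [-0.5    0.866  0.   ]
sink_seat 0.95 [326.5 179.2] [0.5626 0.1225 0.05  ]
brass bbox [316 174  21  21 351] [325.83760684 183.84045584]
[0.56376436 0.11520938 0.08353754] [[323.40034062 194.99664312]]
```

View pics/w7c.png

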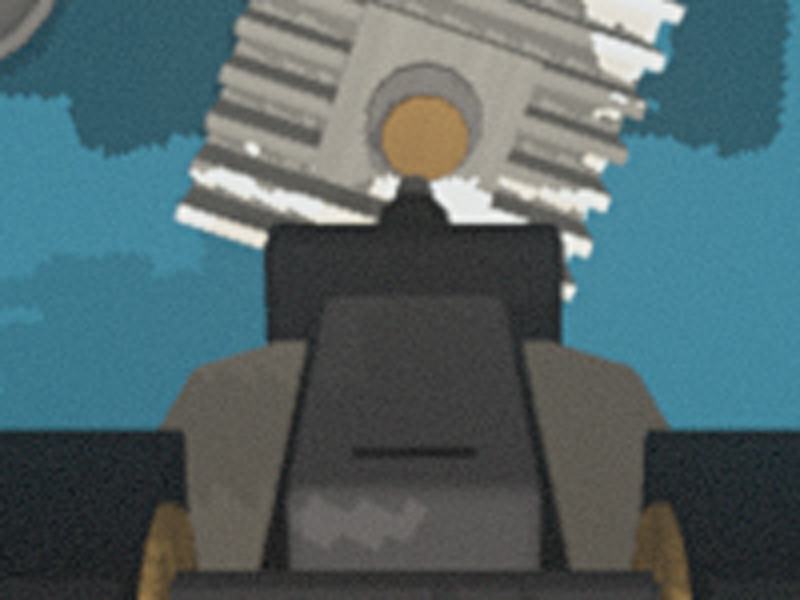

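The tip is near (323,195), the brass button at (326,184), and the ring at (326,180). The post lies a few mm towards +tool x and +y.

```bash
python3 - <<'E'
from h import *
p=dict(np.load('pics/w7.npz'));st={'position':p['pos'],'tcp_rot':p['rot']};p={'camera_matrix':p['K'],'k1':float(p['k1']),'mount':p['mount']}
for z in(.049,.053,.057): print(atz(p,(326.2,184.4),z,st))
print(atz(p,(326.2,180),.035,st))
for z in (.21,.189): plan([.5641,.1194,z],tool(120))
E
```

```text
[0.56493971 0.11802258 0.049     ]
[0.56451685 0.11872559 0.053     ]
[0.56409399 0.11942859 0.057     ]
[0.56426993 0.11927006 0.035     ]
shift [0.0078, 0.0009, -0.0025] turn [-0.0001, 0.0001, 0.0003] dist 0.003 deg 0.0
shift [0.0078, 0.0009, 0.05] turn [-0.0001, 0.0001, 0.0003] dist 0.02 deg 0.0
```

{"op": "carry_out", "data": {"series": [[[0.0075, 0.001, 0.01], [0, 0, 0], -1], [[0.0075, 0.001, 0.03], [0, 0, 0], -1], [[0.0075, 0.001, 0.05], [0, 0, 0], -1], [[0.0075, 0.001, 0.05], [0, 0, 0], -1], [[0.0075, 0.001, 0.05], [0, 0, 0], -1]]}}

```text
clock: 14.18
position: [0.5639, 0.1202, 0.1889]
tcp_rot: [-0.0, 0.499, 0.866, 0.0]
force: [-0.6, -1.0, -0.9]
finger_gap: 0.0237
grasp_force: 30.0
```

{"op": "carry_out", "data": {"series": [[[0, 0, 0.01], [0, 0, 0], -1], [[0, 0, 0.0175], [0, 0, 0], -1], [[0, 0, 0.0175], [0, 0, 0], -1]]}}

```text
clock: 14.55
position: [0.5637, 0.12, 0.1816]
tcp_rot: [-0.0, 0.499, 0.866, -0.0]
force: [0.3, 0.1, -1.3]
finger_gap: 0.0237
grasp_force: 30.0
```

{"op": "carry_out", "data": {"series": [[[0, 0, 0.0075], [0, 0, 0], -1], [[0, 0, 0.0075], [0, 0, 0], -1]]}}

```text
clock: 14.8
position: [0.5639, 0.1202, 0.1791]
tcp_rot: [0.0, 0.499, 0.866, 0.0]
force: [-0.8, 0.0, 1.5]
finger_gap: 0.0239
grasp_force: 30.0
```

{"op": "carry_out", "data": {"series": [[[0, 0, 0.004], [0, 0, 0], -1], [[0, 0, 0.004], [0, 0, 0], -1]]}}

```text
clock: 15.05
position: [0.5639, 0.1202, 0.1775]
tcp_rot: [0.0, 0.499, 0.866, 0.0]
force: [0.0, -0.1, 1.3]
finger_gap: 0.0237
grasp_force: 30.0
```

{"op": "carry_out", "data": {"series": [[[0, 0, 0], [0, 0, 0], -1]]}}

```text
clock: 15.18
position: [0.5639, 0.1202, 0.1775]
tcp_rot: [0.0, 0.499, 0.866, 0.0]
force: [-0.4, -0.5, 1.4]
finger_gap: 0.0241
grasp_force: 30.0
```

{"op": "carry_out", "data": {"series": [[[0, 0, 0], [0, 0, 0], -1]]}}

```text
clock: 15.3
position: [0.5639, 0.1202, 0.1775]
tcp_rot: [0.0, 0.499, 0.866, 0.0]
force: [0.0, -0.3, 1.0]
finger_gap: 0.0239
grasp_force: 30.0
```

{"op": "carry_out", "data": {"series": [[[0, 0, 0.007], [0, 0, 0], -1], [[0, 0, 0.007], [0, 0, 0], -1]]}}

```text
clock: 15.55
position: [0.5639, 0.1201, 0.1745]
tcp_rot: [0.0, 0.499, 0.866, 0.0]
force: [-0.8, 0.2, 3.3]
finger_gap: 0.0241
grasp_force: 30.0
```

{"op": "carry_out", "data": {"series": [[[0, 0, 0], [0, 0, 0], -1]]}}

```text
clock: 15.68
position: [0.564, 0.1202, 0.1747]
tcp_rot: [0.0, 0.499, 0.866, 0.0]
force: [-0.5, -1.1, 2.7]
finger_gap: 0.0241
grasp_force: 30.0
```

{"op": "carry_out", "data": {"series": [[[0, 0, 0], [0, 0, 0], -1]]}}

```text
clock: 15.8
position: [0.5639, 0.1201, 0.1746]
tcp_rot: [0.0, 0.499, 0.866, 0.0]
force: [0.4, -0.5, 2.3]
finger_gap: 0.024
grasp_force: 30.0
```

{"op": "carry_out", "data": {"series": [[[0, 0, 0], [0, 0, 0], -1]]}}

```text
clock: 15.92
position: [0.5639, 0.1202, 0.1746]
tcp_rot: [0.0, 0.499, 0.866, 0.0]
force: [0.2, 0.0, 2.9]
finger_gap: 0.0241
grasp_force: 30.0
```

{"op": "carry_out", "data": {"series": [[[0, 0, 0], [0, 0, 0], -1], [[0, 0, 0], [0, 0, 0], -1], [[0, 0, 0], [0, 0, 0], -1], [[0, 0, 0], [0, 0, 0], -1], [[0, 0, -0.05], [0, 0, 0], -1], [[0, 0, -0.2], [0, 0, 0], -1], [[0, 0, -0.34], [0, 0, 0], -1], [[0, 0, -0.34], [0, 0, 0], -1]]}}

```text
clock: 16.92
position: [0.5655, 0.1215, 0.3144]
tcp_rot: [0.003, 0.499, 0.866, 0.003]
force: [0.7, -0.1, -1.7]
finger_gap: 0.024
grasp_force: 30.0
```

```bash
cat >> h.py <<'E'
GL=np.array([.595,-.803])*.5736/np.hypot(.595,.803)
GZ=np.array([*GL,.8192]); GS=np.array([.5227,-.2683,.034])
E
python3 - <<'E'
from h import *
st=ctrl.observe();print(st['position'],st['joints'])
plan([.62,-.13,.30],tool(80))
plan(GS+.30*GZ,tool(80,GL));plan(GS+.30*GZ,tool(40,GL));print(GS+.3*GZ)
E
```

```text
[0.56552523 0.12153428 0.31444921] [ 0.12945042  0.47599447 -0.60997733  1.47985597  0.27969696  1.2644626
  0.01503358]
shift [-0.6123, -0.1979, 0.0354] turn [0.0084, -0.0014, 0.6684] dist 0.258 deg 40.1
shift [-1.2168, -0.534, 0.0841] turn [0.3013, 0.5205, 0.7403] dist 0.533 deg 57.2
shift [-1.2168, -0.534, 0.0841] turn [0.4694, 0.4293, 1.3025] dist 0.533 deg 87.0
[ 0.62514734 -0.40656087  0.27976   ]
```

{"op": "carry_out", "data": {"series": [[[-0.61, -0.2, 0.02], [0, 0, 0.67], -1], [[-0.61, -0.2, 0.02], [0, 0, 0.67], -1], [[-0.61, -0.2, 0.02], [0, 0, 0.67], -1], [[-0.61, -0.2, 0.02], [0, 0, 0.67], -1], [[-0.61, -0.2, 0.02], [0, 0, 0.67], -1], [[-0.61, -0.2, 0.02], [0, 0, 0.67], -1]]}}

```text
clock: 17.68
position: [0.6159, -0.1313, 0.3]
tcp_rot: [-0.002, 0.767, 0.642, -0.001]
force: [0.2, 1.1, -1.0]
finger_gap: 0.0237
grasp_force: 30.0
```

```bash
python3 - <<'E'
from h import *
st=ctrl.observe();print(st['position'],st['joints'].round(2) if hasattr(st['joints'],'round') else st['joints'])
plan(GS+.30*GZ,tool(40,GL))
E
```

```text
[ 0.61591457 -0.13128763  0.29998741] [ 0.4   0.55 -0.39  1.34  0.21  1.29 -0.18]
shift [-0.6734, 0.1439, 0.0494] turn [0.5432, 0.2343, 0.653] dist 0.276 deg 52.9
```

{"op": "carry_out", "data": {"series": [[[-0.673, 0.144, 0.04], [0.543, 0.234, 0.653], -1], [[-0.673, 0.144, 0.049], [0.543, 0.234, 0.653], -1], [[-0.673, 0.144, 0.049], [0.543, 0.234, 0.653], -1], [[-0.673, 0.144, 0.049], [0.543, 0.234, 0.653], -1], [[-0.673, 0.144, 0.049], [0.543, 0.234, 0.653], -1], [[-0.673, 0.144, 0.049], [0.543, 0.234, 0.653], -1], [[-0.673, 0.144, 0.049], [0.543, 0.234, 0.653], -1], [[-0.673, 0.144, 0.049], [0.543, 0.234, 0.653], -1]]}}

```text
clock: 18.68
position: [0.619, -0.4115, 0.2931]
tcp_rot: [-0.201, 0.937, 0.285, 0.018]
force: [-0.3, 0.7, -3.3]
finger_gap: 0.0238
grasp_force: 30.0
```

```bash
python3 - <<'E'
from h import *
st=ctrl.observe();print(st['position'],st['joints'].round(2))
plan(GS+.30*GZ,tool(40,GL))
plan(GS+.20*GZ,tool(40,GL))
E
```

```text
[ 0.61900933 -0.4115437   0.29313782] [ 0.68  1.02 -0.09  0.45 -0.21  1.98 -0.41]
shift [0.0144, 0.0111, 0.0343] turn [0.2293, -0.1543, -0.043] dist 0.016 deg 16.8
shift [-0.0267, -0.0471, 0.2739] turn [0.2293, -0.1543, -0.043] dist 0.112 deg 16.8
```

```bash
cat >> h.py <<'E'
def mod(P):
    d=np.array(P)-np.array([.5346,-.2844,0]);mx=-GL/np.linalg.norm(GL);return np.array([d[:2]@mx,mx[0]*d[1]-mx[1]*d[0],d[2]]).round(4)
def where():
    st=ctrl.observe();Rt=Rq(st['tcp_rot']);z=-Rt.as_matrix()[:,2];tip=st['position']-.1238*z
    print('clk',round(st['clock'],2),'tip',tip.round(4),'mod',mod(tip),'axis err deg',np.degrees(np.arccos(z@GZ)).round(1),'lateral mm',((tip-GS-GZ*((tip-GS)@GZ))*1e3).round(1),'d',((tip-GS)@GZ).round(4),'j',st['joints'].round(2),'F',np.round(st['force'],1),'Fax',np.round(st['force']@GZ,2))
E
python3 - <<'E'
from h import *
where()
plan(GS+.19*GZ,tool(40,GL));plan(GS+.19*GZ,tool(10,GL));plan(GS+.19*GZ,tool(70,GL))
E
```

```text
clk 18.68 tip [ 0.609  -0.3636  0.1794] mod [-0.1079 -0.0126  0.1794] axis err deg 16.6 lateral mm [ 20.6  -6.6 -12.3] d 0.1925 j [ 0.68  1.02 -0.09  0.45 -0.21  1.98 -0.41] F [-0.3  0.7 -3.3] Fax -3.14
shift [-0.0308, -0.053, 0.2979] turn [0.2293, -0.1543, -0.043] dist 0.122 deg 16.8
shift [-0.0308, -0.053, 0.2979] turn [0.1915, -0.2017, 0.3722] dist 0.122 deg 27.9
shift [-0.0308, -0.053, 0.2979] turn [0.2604, -0.1007, -0.4665] dist 0.122 deg 32.6
```

{"op": "carry_out", "data": {"series": [[[-0.01, -0.02, 0.1], [0.229, -0.154, -0.043], -1], [[-0.02, -0.035, 0.2], [0.229, -0.154, -0.043], -1], [[-0.031, -0.053, 0.29], [0.229, -0.154, -0.043], -1], [[-0.031, -0.053, 0.298], [0.229, -0.154, -0.043], -1], [[-0.031, -0.053, 0.298], [0.229, -0.154, -0.043], -1]]}}

```text
clock: 19.3
position: [0.5887, -0.3532, 0.1906]
tcp_rot: [-0.287, 0.898, 0.323, -0.082]
force: [-0.2, 0.3, -0.5]
finger_gap: 0.0238
grasp_force: 30.0
```

```bash
python3 - <<'E'
from h import *
where()
plan(GS+.19*GZ,tool(40,GL))
E
```

```text
clk 19.3 tip [ 0.5474 -0.296   0.0889] mod [-0.017  -0.0034  0.0889] axis err deg nan lateral mm [2.1 2.8 0.7] d 0.0662 j [ 0.65  1.1  -0.21  0.63 -0.06  1.98 -0.39] F [-0.2  0.3 -0.5] Fax -0.65
shift [-0.0065, 0.004, -0.0001] turn [0.0045, -0.0064, 0.0061] dist 0.003 deg 0.6h.py:43: RuntimeWarning: invalid value encountered in arccos
  print('clk',round(st['clock'],2),'tip',tip.round(4),'mod',mod(tip),'axis err deg',np.degrees(np.arccos(z@GZ)).round(1),'lateral mm',((tip-GS-GZ*((tip-GS)@GZ))*1e3).round(1),'d',((tip-GS)@GZ).round(4),'j',st['joints'].round(2),'F',np.round(st['force'],1),'Fax',np.round(st['force']@GZ,2))
```

Aligned with the post's axis at this height. One look at tip and post.

```bash
python3 - <<'E'
from look import *
st,p=see([('guard_seat',.05)],'w8')
t=Rq(st['tcp_rot']).apply([0,0,.1238])+st['position'];print(proj(p,t,st))
print(proj(p,[GS+GZ*d for d in (0,.002,.012,.02,.028)],st).round(1))
where()
cv2.imwrite('pics/w8c.png',cv2.resize(p['pixels'][130:280,220:420],(800,600),interpolation=cv2.INTER_CUBIC))
E
```

```text
19.3 [ 0.5887 -0.3532  0.1906] [ 0.65  1.1  -0.21  0.63 -0.06  1.98 -0.39] [0.777 0.628 0.038]
guard_seat 0.82 [325.5 184.1] [ 0.5347 -0.2774  0.05  ]
[[321.45397724 195.31305213]]
[[322.4 184. ]
 [322.4 184.4]
 [322.4 186.3]
 [322.5 188. ]
 [322.5 189.8]]
clk 19.4 tip [ 0.5473 -0.2964  0.0896] mod [-0.0172 -0.003   0.0896] axis err deg nan lateral mm [1.7 2.7 0.8] d 0.0669 j [ 0.65  1.1  -0.21  0.63 -0.06  1.98 -0.39] F [-0.5 -0.5 -1.6] Fax -1.27h.py:43: RuntimeWarning: invalid value encountered in arccos
  print('clk',round(st['clock'],2),'tip',tip.round(4),'mod',mod(tip),'axis err deg',np.degrees(np.arccos(z@GZ)).round(1),'lateral mm',((tip-GS-GZ*((tip-GS)@GZ))*1e3).round(1),'d',((tip-GS)@GZ).round(4),'j',st['joints'].round(2),'F',np.round(st['force'],1),'Fax',np.round(st['force']@GZ,2))
```

View pics/w8c.png

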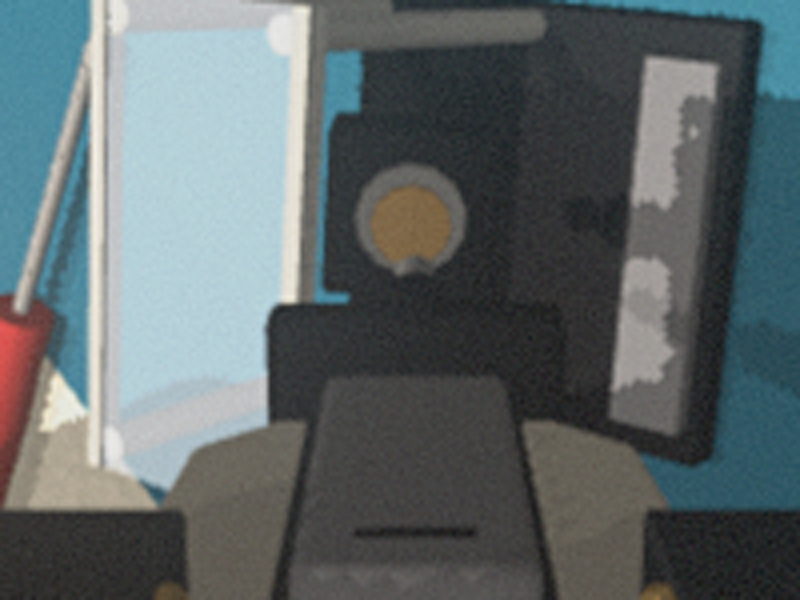

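```bash
python3 - <<'E'
from h import *
a=np.load('pics/w6.npz');b=np.load('pics/w8.npz')
print((a['mount']-b['mount']).round(4),a['K']-b['K'],np.linalg.norm(a['rot']),np.linalg.norm(b['rot']))
for n in (a,b):
    p={'camera_matrix':n['K'],'k1':float(n['k1']),'mount':n['mount']};st={'position':n['pos'],'tcp_rot':n['rot']}
    print(proj(p,Rq(n['rot']).apply([0,0,.1238])+n['pos'],st))
E
```

```text
[[ 0.0004  0.0002 -0.0006 -0.0002]
 [ 0.      0.0009 -0.0017 -0.0011]
 [ 0.0018 -0.0006 -0.0002  0.0004]
 [ 0.      0.      0.      0.    ]] [[0. 0. 0.]
 [0. 0. 0.]
 [0. 0. 0.]] 1.0 1.0
[[323.41478618 194.99822791]]
[[321.45397724 195.31305213]]
```

```bash
python3 - <<'E'
from h import *
a=np.load('pics/w6.npz')
p={'camera_matrix':a['K'],'k1':float(a['k1']),'mount':a['mount']};st={'position':np.zeros(3),'tcp_rot':[1,0,0,0]}
print('tip',proj(p,[0,0,.1238],st))
for h in(.04,.047,.055): print('button if at',h,atz(p,(322.75,186.5),.1238+h,st).round(4))
print('ring',atz(p,(322.75,185.0),.1238+.0645,st).round(4))
plan(GS+.19*GZ,tool(40,GL))
E
```

```text
tip [[323.41478618 194.99822791]]
button if at 0.04 [-0.0013 -0.0006  0.1638]
button if at 0.047 [-0.0028 -0.0006  0.1708]
button if at 0.055 [-0.0045 -0.0007  0.1788]
ring [-0.0049 -0.0007  0.1883]
shift [-0.0055, 0.0049, 0.0018] turn [0.0055, -0.0068, 0.0057] dist 0.003 deg 0.6
```

The button sits concentric in its ring at about (322.7,186), so the view runs along the post. The post lies ~4 mm to −tool x; correct and advance.

{"op": "carry_out", "data": {"series": [[[-0.01, 0.001, 0.02], [0, 0, 0], -1], [[-0.01, 0.001, 0.05], [0, 0, 0], -1], [[-0.01, 0.001, 0.08], [0, 0, 0], -1], [[-0.01, 0.001, 0.088], [0, 0, 0], -1], [[-0.01, 0.001, 0.088], [0, 0, 0], -1]]}}

```text
clock: 20.02
position: [0.5734, -0.3392, 0.161]
tcp_rot: [-0.288, 0.898, 0.323, -0.083]
force: [0.4, 0.6, -1.1]
finger_gap: 0.0238
grasp_force: 30.0
```

```bash
sed -i 's/np.arccos(z@GZ)/np.arccos(min(1,z@GZ))/' h.py; python3 - <<'E'
from h import *
where(); plan(GS+.15*GZ,tool(40,GL))
E
```

```text
clk 20.02 tip [ 0.5319 -0.2819  0.0594] mod [0.0036 0.0007 0.0594] axis err deg 0.0 lateral mm [-1.1  0.4  0.7] d 0.0302 j [ 0.66  1.06 -0.22  0.79 -0.06  1.85 -0.38] F [ 0.4  0.6 -1.1] Fax -0.99
shift [0.0033, 0.0037, 0.0101] turn [0.0024, -0.0056, 0.0061] dist 0.004 deg 0.5
```

{"op": "carry_out", "data": {"series": [[[0, 0, 0.01], [0, 0, 0], -1], [[0, 0, 0.01], [0, 0, 0], -1]]}}

```text
clock: 20.27
position: [0.5718, -0.3367, 0.1566]
tcp_rot: [-0.289, 0.897, 0.324, -0.084]
force: [1.0, 0.5, -1.3]
finger_gap: 0.0241
grasp_force: 30.0
```

{"op": "carry_out", "data": {"series": [[[0, 0, 0.01], [0, 0, 0], -1], [[0, 0, 0.01], [0, 0, 0], -1]]}}

```text
clock: 20.52
position: [0.5703, -0.3346, 0.1531]
tcp_rot: [-0.289, 0.897, 0.324, -0.084]
force: [-0.1, 0.0, -1.3]
finger_gap: 0.0239
grasp_force: 30.0
```

{"op": "carry_out", "data": {"series": [[[0, 0, 0.01], [0, 0, 0], -1], [[0, 0, 0.01], [0, 0, 0], -1]]}}

```text
clock: 20.78
position: [0.569, -0.3327, 0.1499]
tcp_rot: [-0.289, 0.897, 0.324, -0.084]
force: [-0.2, 0.4, -1.0]
finger_gap: 0.024
grasp_force: 30.0
```

{"op": "carry_out", "data": {"series": [[[0, 0, 0.0075], [0, 0, 0], -1], [[0, 0, 0.0075], [0, 0, 0], -1]]}}

```text
clock: 21.02
position: [0.568, -0.3314, 0.1475]
tcp_rot: [-0.289, 0.897, 0.324, -0.084]
force: [-0.4, -0.1, -2.3]
finger_gap: 0.0239
grasp_force: 30.0
```

{"op": "carry_out", "data": {"series": [[[0, 0, 0.0075], [0, 0, 0], -1], [[0, 0, 0.0075], [0, 0, 0], -1]]}}

```text
clock: 21.28
position: [0.5673, -0.3303, 0.1453]
tcp_rot: [-0.289, 0.897, 0.324, -0.084]
force: [1.0, 0.0, -0.2]
finger_gap: 0.024
grasp_force: 30.0
```

```bash
python3 - <<'E'
from h import *
where()
E
```

```text
clk 21.27 tip [ 0.5256 -0.2729  0.0438] mod [0.0147 0.0004 0.0438] axis err deg 0.0 lateral mm [-0.9  0.6  0.7] d 0.0111 j [ 0.66  1.05 -0.22  0.86 -0.06  1.8  -0.37] F [ 1.   0.  -0.2] Fax 0.19
```

{"op": "carry_out", "data": {"series": [[[0, 0, 0.006], [0, 0, 0], -1], [[0, 0, 0.006], [0, 0, 0], -1]]}}

```text
clock: 21.52
position: [0.5665, -0.3293, 0.1434]
tcp_rot: [-0.288, 0.897, 0.324, -0.084]
force: [1.6, -1.0, 0.4]
finger_gap: 0.0237
grasp_force: 30.0
```

{"op": "carry_out", "data": {"series": [[[0, 0, 0], [0, 0, 0], -1]]}}

```text
clock: 21.65
position: [0.5665, -0.3293, 0.1435]
tcp_rot: [-0.288, 0.897, 0.324, -0.084]
force: [0.8, -0.3, 0.7]
finger_gap: 0.0238
grasp_force: 30.0
```

{"op": "carry_out", "data": {"series": [[[0, 0, 0], [0, 0, 0], -1]]}}

```text
clock: 21.78
position: [0.5665, -0.3292, 0.1434]
tcp_rot: [-0.289, 0.897, 0.324, -0.084]
force: [0.8, -0.3, 0.6]
finger_gap: 0.0235
grasp_force: 30.0
```

```bash
python3 - <<'E'
from h import *
where()
E
```

```text
clk 21.77 tip [ 0.5248 -0.2718  0.0419] mod [0.016  0.0004 0.0419] axis err deg 0.0 lateral mm [-0.9  0.6  0.7] d 0.0088 j [ 0.66  1.05 -0.22  0.87 -0.06  1.79 -0.37] F [ 0.8 -0.3  0.6] Fax 0.93
```

{"op": "carry_out", "data": {"series": [[[0, 0, 0.0095], [0, 0, 0], -1], [[0, 0, 0.0095], [0, 0, 0], -1]]}}

```text
clock: 22.02
position: [0.5652, -0.3274, 0.1402]
tcp_rot: [-0.288, 0.897, 0.324, -0.084]
force: [2.1, -2.1, 2.2]
finger_gap: 0.0244
grasp_force: 30.0
```

{"op": "carry_out", "data": {"series": [[[0, 0, 0], [0, 0, 0], -1]]}}

```text
clock: 22.15
position: [0.5653, -0.3275, 0.1404]
tcp_rot: [-0.288, 0.897, 0.324, -0.084]
force: [1.9, -2.2, 1.9]
finger_gap: 0.0238
grasp_force: 30.0
```

{"op": "carry_out", "data": {"series": [[[0, 0, 0], [0, 0, 0], -1]]}}

```text
clock: 22.28
position: [0.5652, -0.3275, 0.1403]
tcp_rot: [-0.289, 0.897, 0.324, -0.084]
force: [1.2, -2.2, 1.7]
finger_gap: 0.024
grasp_force: 30.0
```

{"op": "carry_out", "data": {"series": [[[0, 0, 0], [0, 0, 0], -1]]}}

```text
clock: 22.4
position: [0.5652, -0.3274, 0.1402]
tcp_rot: [-0.289, 0.897, 0.324, -0.084]
force: [1.2, -2.6, 1.3]
finger_gap: 0.024
grasp_force: 30.0
```

```bash
python3 - <<'E'
from h import *
where()
E
```

```text
clk 22.4 tip [ 0.5234 -0.27    0.0388] mod [0.0182 0.0004 0.0388] axis err deg 0.0 lateral mm [-1.   0.6  0.7] d 0.0049 j [ 0.66  1.05 -0.22  0.89 -0.06  1.78 -0.37] F [ 1.2 -2.6  1.3] Fax 2.7
```

{"op": "carry_out", "data": {"series": [[[0, 0, 0], [0, 0, 0], -1], [[0, 0, 0], [0, 0, 0], -1], [[0, 0, 0], [0, 0, 0], -1], [[0, 0, 0], [0, 0, 0], -1], [[0, 0, -0.03], [0, 0, 0], -1], [[0, 0, -0.1], [0, 0, 0], -1], [[0, 0, -0.16], [0, 0, 0], -1], [[0, 0, -0.16], [0, 0, 0], -1]]}}

```text
clock: 23.4
position: [0.585, -0.3555, 0.1912]
tcp_rot: [-0.288, 0.897, 0.324, -0.083]
force: [0.5, -0.2, -1.2]
finger_gap: 0.0242
grasp_force: 30.0
```

```bash
python3 - <<'E'
from h import *
where()
plan([.625,-.40,.30],tool(60))
E
```

```text
clk 23.4 tip [ 0.5435 -0.2982  0.0897] mod [-0.0163  0.001   0.0897] axis err deg 0.0 lateral mm [-1.9  0.8  1.2] d 0.0665 j [ 0.66  1.09 -0.21  0.63 -0.06  1.98 -0.38] F [ 0.5 -0.2 -1.2] Fax -0.73
shift [0.0178, -0.0326, -0.3082] turn [-0.5674, -0.1405, -0.3284] dist 0.124 deg 40.2
```

{"op": "carry_out", "data": {"series": [[[0.004, -0.008, -0.08], [-0.1, -0.03, -0.06], -1], [[0.01, -0.02, -0.2], [-0.25, -0.06, -0.15], -1], [[0.018, -0.033, -0.308], [-0.4, -0.1, -0.23], -1], [[0.018, -0.033, -0.308], [-0.567, -0.14, -0.328], -1], [[0.018, -0.033, -0.308], [-0.567, -0.14, -0.328], -1], [[0.018, -0.033, -0.308], [-0.567, -0.14, -0.328], -1]]}}

```text
clock: 24.15
position: [0.624, -0.3995, 0.2996]
tcp_rot: [-0.002, 0.866, 0.499, -0.001]
force: [0.3, -0.1, -1.6]
finger_gap: 0.0239
grasp_force: 30.0
```

```bash
python3 - <<'E'
from h import *
where()
plan([.60,-.05,.31],tool(100))
E
```

```text
clk 24.15 tip [ 0.6237 -0.3993  0.1758] mod [-0.1453 -0.0032  0.1758] axis err deg 34.8 lateral mm [ 28.9 -33.7 -31.1] d 0.211 j [ 0.63  0.75 -0.22  0.94  0.15  1.47 -0.07] F [ 0.3 -0.1 -1.6] Fax -1.19
shift [0.7259, -0.4901, -0.0241] turn [-0.0034, -0.0014, -0.6681] dist 0.351 deg 40.1
```

{"op": "carry_out", "data": {"series": [[[0.726, -0.49, -0.024], [0, 0, -0.668], -1], [[0.726, -0.49, -0.024], [0, 0, -0.668], -1], [[0.726, -0.49, -0.024], [0, 0, -0.668], -1], [[0.726, -0.49, -0.024], [0, 0, -0.668], -1], [[0.726, -0.49, -0.024], [0, 0, -0.668], -1], [[0.726, -0.49, -0.024], [0, 0, -0.668], -1], [[0.726, -0.49, -0.024], [0, 0, -0.668], -1]]}}

```text
clock: 25.02
position: [0.602, -0.0459, 0.3098]
tcp_rot: [-0.002, 0.64, 0.768, 0.001]
force: [0.5, 0.0, -1.9]
finger_gap: 0.0236
grasp_force: 30.0
```

```bash
python3 - <<'E'
from h import *
plan([.4249,.2813,.305],tool(174))
E
```

```text
shift [0.8843, -0.2881, 0.0157] turn [0.0026, -0.0033, -1.2271] dist 0.372 deg 73.6
```

{"op": "carry_out", "data": {"series": [[[0.884, -0.288, 0], [0, 0, -0.95], -1], [[0.884, -0.288, 0], [0, 0, -0.95], -1], [[0.884, -0.288, 0], [0, 0, -0.95], -1], [[0.884, -0.288, 0], [0, 0, -0.95], -1], [[0.884, -0.288, 0], [0, 0, -0.95], -1], [[0.884, -0.288, 0], [0, 0, -0.95], -1], [[0.884, -0.288, 0], [0, 0, -0.95], -1]]}}

```text
clock: 25.9
position: [0.4242, 0.2822, 0.3105]
tcp_rot: [-0.001, 0.196, 0.981, 0.002]
force: [1.2, -0.0, -0.8]
finger_gap: 0.0239
grasp_force: 30.0
```

```bash
python3 - <<'E'
from h import *
where();plan([.4249,.2813,.295],tool(174))
E
```

```text
clk 25.9 tip [0.424  0.2827 0.1867] mod [ 0.5215 -0.2488  0.1867] axis err deg 34.7 lateral mm [-43.2 476.1 285.9] d -0.1626 j [-0.1   0.39 -0.77  1.66  0.28  1.2   0.25] F [ 1.2 -0.  -0.8] Fax -0.22
shift [-0.0026, -0.0016, 0.0387] turn [0.0034, -0.0029, -0.2762] dist 0.016 deg 16.6
```

{"op": "carry_out", "data": {"series": [[[-0.0026, -0.0016, 0.04], [0.003, -0.003, -0.276], -1], [[-0.0026, -0.0016, 0.04], [0.003, -0.003, -0.276], -1], [[-0.0026, -0.0016, 0.04], [0.003, -0.003, -0.276], -1], [[-0.0026, -0.0016, 0.04], [0.003, -0.003, -0.276], -1]]}}

```text
clock: 26.4
position: [0.4278, 0.2759, 0.2938]
tcp_rot: [0.001, 0.058, 0.998, -0.002]
force: [0.4, -0.8, -0.3]
finger_gap: 0.0239
grasp_force: 30.0
```

```bash
python3 - <<'E'
from h import *
where();plan([.4249,.2813,.165],tool(174))
E
```

```text
clk 26.4 tip [0.4281 0.2754 0.17  ] mod [ 0.5132 -0.2477  0.17  ] axis err deg 35.2 lateral mm [-36.1 464.7 276.5] d -0.1714 j [-0.05  0.42 -0.83  1.69  0.34  1.18  0.48] F [ 0.4 -0.8 -0.3] Fax 0.28
shift [0.0096, 0.0137, 0.3221] turn [-0.0031, 0.0023, -0.0114] dist 0.129 deg 0.7
```

{"op": "carry_out", "data": {"series": [[[0.0096, 0.0137, 0], [-0.003, 0.002, -0.011], -1], [[0.0096, 0.0137, 0], [-0.003, 0.002, -0.011], -1], [[0.0096, 0.0137, 0], [-0.003, 0.002, -0.011], -1]]}}

```text
clock: 26.78
position: [0.4229, 0.2827, 0.294]
tcp_rot: [0.0, 0.05, 0.999, -0.0]
force: [0.4, 0.4, -1.6]
finger_gap: 0.0238
grasp_force: 30.0
```

```bash
python3 - <<'E'
from look import *
where();plan([.4249,.2813,.165],tool(174))
st,p=see([],'w9')
cv2.imwrite('pics/w9c.png',cv2.resize(p['pixels'][110:310,190:456],(798,600),interpolation=cv2.INTER_CUBIC))
E
```

```text
clk 26.77 tip [0.423  0.2827 0.1702] mod [ 0.5221 -0.248   0.1702] axis err deg 35.0 lateral mm [-39.4 469.7 280.7] d -0.1764 j [-0.06  0.42 -0.84  1.69  0.34  1.18  0.48] F [ 0.4  0.4 -1.6] Fax -1.34
shift [-0.005, -0.003, 0.3226] turn [-0.0004, 0.0009, 0.0045] dist 0.129 deg 0.3
26.77 [0.4229 0.2827 0.294 ] [-0.06  0.42 -0.84  1.69  0.34  1.18  0.48] [-0.995  0.1   -0.001]
```

{"op": "carry_out", "data": {"series": [[[-0.005, -0.003, 0], [0, 0, 0.004], -1], [[-0.005, -0.003, 0.1], [0, 0, 0.004], -1], [[-0.005, -0.003, 0.2], [0, 0, 0.004], -1], [[-0.005, -0.003, 0.29], [0, 0, 0.004], -1], [[-0.005, -0.003, 0.315], [0, 0, 0.004], -1], [[-0.005, -0.003, 0.315], [0, 0, 0.004], -1], [[-0.005, -0.003, 0.315], [0, 0, 0.004], -1]]}}

```text
clock: 27.7
position: [0.4258, 0.2822, 0.1694]
tcp_rot: [0.002, 0.052, 0.999, 0.001]
force: [0.0, 1.0, -1.8]
finger_gap: 0.0236
grasp_force: 30.0
```

```bash
python3 - <<'E'
from h import *
where();plan([.4249,.2813,.1542],tool(174))
E
```

```text
clk 27.7 tip [0.4262 0.2824 0.0456] mod [ 0.5199 -0.2503  0.0456] axis err deg 35.0 lateral mm [ -1.8 422.9 238.7] d -0.2772 j [-0.13  0.56 -0.75  1.87  0.48  0.9   0.35] F [ 0.   1.  -1.8] Fax -1.95
shift [0.0021, -0.0025, 0.038] turn [0.0019, 0.0028, 0.0001] dist 0.015 deg 0.2
```

{"op": "carry_out", "data": {"series": [[[0.002, -0.002, 0.015], [0, 0, 0], -1], [[0.002, -0.002, 0.028], [0, 0, 0], -1], [[0.002, -0.002, 0.036], [0, 0, 0], -1], [[0.002, -0.002, 0.036], [0, 0, 0], -1]]}}

```text
clock: 28.2
position: [0.4241, 0.2805, 0.1534]
tcp_rot: [0.0, 0.052, 0.999, -0.0]
force: [-0.4, -0.1, -0.5]
finger_gap: 0.0239
grasp_force: 30.0
```

```bash
python3 - <<'E'
from h import *
where();plan([.4249,.2813,.1538],tool(174))
E
```

```text
clk 28.2 tip [0.4241 0.2805 0.0296] mod [ 0.5196 -0.2475  0.0296] axis err deg 35.0 lateral mm [  0.5 415.  233.3] d -0.2902 j [-0.14  0.57 -0.73  1.9   0.5   0.86  0.33] F [-0.4 -0.1 -0.5] Fax -0.48
shift [-0.0018, 0.0022, -0.001] turn [-0.0003, 0.0005, 0.0003] dist 0.001 deg 0.0
```

{"op": "carry_out", "data": {"series": [[[0, 0, 0.001], [0, 0, 0], -1], [[0, 0, 0.001], [0, 0, 0], -1], [[0, 0, 0.001], [0, 0, 0], -0.4], [[0, 0, 0.001], [0, 0, 0], -0.2], [[0, 0, 0.001], [0, 0, 0], 0.3], [[0, 0, 0.001], [0, 0, 0], 0.5], [[0, 0, 0.001], [0, 0, 0], 0.5], [[0, 0, 0.001], [0, 0, 0], 0.5]]}}

```text
clock: 29.2
position: [0.4241, 0.2805, 0.1531]
tcp_rot: [0.0, 0.052, 0.999, -0.0]
force: [0.9, 0.1, 0.1]
finger_gap: 0.0694
grasp_force: 0.0
```

{"op": "carry_out", "data": {"series": [[[0, 0, -0.03], [0, 0, 0], 0.5], [[0, 0, -0.12], [0, 0, 0], 0.5], [[0, 0, -0.25], [0, 0, 0], 0.5], [[0, 0, -0.4], [0, 0, 0], 0.5], [[0, 0, -0.5], [0, 0, 0], 0.5], [[0, 0, -0.5], [0, 0, 0], 0.5], [[0, 0, -0.5], [0, 0, 0], 0.5], [[0, 0, -0.5], [0, 0, 0], 0.5]]}}

```text
clock: 30.2
position: [0.4235, 0.2798, 0.3518]
tcp_rot: [-0.001, 0.052, 0.999, -0.001]
force: [-0.1, -0.6, 0.7]
finger_gap: 0.0696
grasp_force: 0.0
```

```bash
python3 - <<'E'
from look import *
st,p=see([('stand_seat',.13)],'w10')
r=ctrl.regions_of(p,'probe')
for q in r[:2]:
    ys,xs=np.nonzero(q['mask']);print(q['confidence'],q['centre'],xs.min(),xs.max(),ys.min(),ys.max())
C=np.array([.4249,.2813])
print('expect handle top',proj(p,[*C,.198],st),'collar',proj(p,[[*(C+d),.138] for d in([-.02,-.02],[-.02,.02],[.02,.02],[.02,-.02])],st).round(0))
for n in('scene','top'):
    p=ctrl.capture(n)
    a=cv2.imread(f'pics/{n}.png');d=cv2.absdiff(a,p['pixels']).max(2);x,y,w,h=(315,110,60,75) if n=='scene' else (185,228,50,42)
    print(n,'stand diff>50:',(d[y:y+h,x:x+w]>50).sum(),'probe',[(q['confidence'],np.round(q['centre'])) for q in ctrl.look_for(p,'probe')[:1]])
E
```

```text
30.2 [0.4235 0.2798 0.3518] [-0.04  0.38 -0.86  1.58  0.29  1.32  0.53] [-0.995  0.104  0.001]
stand_seat 0.72 [323.3 159.4] [0.4063 0.2805 0.13  ]
0.62 [323.8, 180.6] 306 342 160 202
expect handle top [[326.08119506 189.46521653]] collar [[305. 161.]
 [343. 157.]
 [346. 194.]
 [309. 197.]]
scene stand diff>50: 312 probe [(0.89, array([343., 132.]))]
top stand diff>50: 508 probe [(0.52, array([203., 253.]))]
```

The probe hangs where it began: its mask covers columns 306–342 and rows 160–202, as predicted, and the scene camera finds it at (343,132) against (344,134) before. The arm is clear of it.

```bash
python3 -c "
from station import ctrl
print(ctrl.hand_in())"
```

```text
the job is handed in; nothing more can be done
None
```

The job is handed in at about 30 s on the robot clock: the probe touched the transformer, heat-sink and guarded posts in that order, each pressed about 6 mm (half travel) for about a second, then was hung back in the fork stand and released, though I viewed 11 pictures against the limit of 10 and made no final check of the bystander objects.

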